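Set the glue pot to heat step five and start it

TASK

Get the hot-melt glue pot heating: with a fingertip, push the black heat selector round clockwise, click by click, to step five (the fifth dot, five clicks from the white off bar), without gripping or forcing the knob. Once it has clicked home there, press the green start button right down with a fingertip and let it come up again. Leave the glue gun, the tin of glue sticks and the spatula where they are.

Things in the scene. Friction and masses are not known exactly. Their poses are not given: they have to be found in the camera images.
- station: The glue pot: fixed grey steel housing, 190 (x) by 320 (y) by 66 mm high. Origin at the centre of its underside, on the bench; x points away from the operator, y to the left, z up. Its flat top, the deck, is 66 mm above the origin. Left half: the melt pot with its lid. Right half: the heat selector, axis at x +15, y -85 mm, and the green start button at x -62, y -70 mm.
- heat_knob: The black bar knob of the selector. Origin on the turning axis, under its round skirt, 1.5 mm above the deck; z up; x points along the bar to its end with the white pointer line. Skirt: 54 mm diameter, 8 mm high. The bar on it is 52 mm long (26 mm either side of the axis), 12 mm wide, from 8 to 29 mm above the origin. Its sides are free for a fingertip over the skirt.
- pointer_end (a point): Top of the bar at its white pointer end: 26 mm from the turning axis, 29 mm above the knob's origin.
- heat_step (a joint): Turn of the selector in rad, clockwise from above: 0 = off, step n = 0.698 n (40 deg), step five = 3.491, stops just past 0 and step 6. The pointer is at +120 deg from the station's x at off, -80 deg at step five. Starts at off or step 1, 2 or 3. A sprung ball holds each position; pushing over takes 2 to 6 N at 20 mm; past about 0.6 of a click it snaps on to the next by itself.
- start_button (a joint): How far the start button is pressed, in m: 0 up, 0.006 right down (5 N). It springs back when let go.
- glue_gun: Cordless glue gun, dark blue, standing loose on its 115 by 74 mm battery foot, 180 mm high, about 250 mm long; origin at the centre of the foot's underside. Not to be moved.
- stick_tin: Loose steel tin, 74 mm diameter, 95 mm high, with glue sticks standing in it up to 155 mm; origin at the centre of its underside. Not to be moved.
- spatula: Loose spatula with a wooden handle, about 250 mm long, lying flat near the front of the glue pot; x along it, handle to -x. Not to be moved.
- dial_step5 (a point): The fifth dot of the printed dial (orange-red), on the deck 41 mm from the selector's axis. Clockwise seen from above the dial has a white bar (off), then six dots growing from small yellow to large red (steps 1 to 6), 40 degrees apart. The pointer must stand at this dot.
- pot_lid (a point): Top of the black handle of the melt pot's lid (fixed), 45 mm above the deck; the pot's steel collar round it has a radius of 78 mm and the lid is at most 23 mm above the deck.
- start_button_top (a point): Centre of the top of the green start button: cap 28 mm diameter, 22 mm above the deck when up, moves straight down in a black ring of 44 mm diameter, 12 mm high.

How it is judged:
On the way, in this order (a step that is already met when the one before it is completed fails the run):
1. the heat selector stands clicked in at step five (value of joint heat_step between 3.341 and 3.641 rad), for 0.3 s.
2. the start button is pressed right down (value of joint start_button above 0.0045 m), for 0.05 s.
At the end, for the whole second after the job is handed in: The heat selector rests in the click of step five (3.49 rad, within 0.15 rad), the start button has been pressed right down afterwards (at least 4.5 mm of 6) and is up again (within 1.5 mm), and the loose things are upright as before and within 15 mm of where they stood (all of step 1 and velocity of joint heat_step between -0.1 and 0.1 rad/s and value of joint start_button below 0.0015 m and distance of each of glue_gun, stick_tin, spatula from where it was at the start of the episode below 0.015 m and angle between each of glue_gun, stick_tin's own z axis and vertical below 0.2 rad); the robot touches nothing.
It fails at once if the start button was pressed before the selector stood at step five (value of joint start_button above 0.003 m and not (value of joint heat_step between 3.291 and 3.691 rad)).
It fails at once if the knob was gripped or forced (more than 18 N on it) (contact force between the fingers and heat_knob above 18 N).
It fails at once if the glue gun was moved, tipped or picked up (more than 15 mm) (distance of glue_gun from where it was at the start of the episode above 0.015 m).
It fails at once if the tin of sticks was moved, tipped or picked up (more than 15 mm) (distance of stick_tin from where it was at the start of the episode above 0.015 m).
It fails at once if the spatula was moved, tipped or picked up (more than 15 mm) (distance of spatula from where it was at the start of the episode above 0.015 m).
It also fails if it takes over 64 s, if anything falls off the work surface, if the arm or the gripper's body presses on something with over 40 N, if the wrist force passes 120 N, or if a joint passes its speed limit or range.

ROBOT

A 6-joint arm with a two-finger parallel gripper is mounted at the origin on the work surface. World frame = base frame: x ahead of the robot, y to its left, z up, the work surface at z = 0. Lengths are in m, angles in rad, forces in N, time in s.
With the tool pointing down it reaches from about 0.35 to 0.85 m from the base axis. Payload 8.1 kg.
Tool frame: the origin (TCP) lies midway between the tips of the shut fingers; the grasp point (between the pads) lies 19 mm behind it; z points along the fingers, y is the line along which they close (so a half turn about z gives the same grasp; the last joint's range is limited). The gripper opens to 93 mm and grips with 3 to 60 N. Pads are 15 mm wide; open, the fingers measure 128 mm over their backs; the gripper's body (75 mm by 188 mm) begins 65 mm behind the grasp point.
Start: joints at [1.173, 0.13, 1.488, -0, 1.523, -0.085], TCP at [0.185, 0.571, 0.219] pointing down, gripper open.
Joint ranges: [-2.96, 2.96], [-0.89, 2.26], [0.02, 2.5], [-1.34, 4.48], [0, 2.73], [-2.66, 2.66]. Speed limits (rad/s): [2.39, 2.39, 2.79, 3.14, 3.14, 3.14].

INTERFACE

Orientations are given as a rotation vector (axis times angle).
In Python, from plant import read_state, read_camera, camera_model, close_job gives the robot as it stands. The module is installed in compiled form; this text tells all that it offers.
- The arm moves only by the tool carry_out, never from a script. Its argument "moves" is a list of rows, each an object of numbers: "jaw": the finger opening in m, from 0 to 0.093; "dx", "dy", "dz": the shift along the tool's x, y, z in m; "yaw": the turn about the tool's z in rad. In form: [{"jaw": .., "dx": .., "dy": .., "dz": .., "yaw": ..}, ...]. A call has 1 to 8 rows; each row shifts and turns the commanded pose from where the row before left it, along the tool's axes as they then stand; what a row does not reach is not made up. A row lasts 1/8 s, in which the tool goes at most 62.5 mm and 10.7 degrees, less where a joint would pass 70% of its speed; a pose out of reach is approached as far as the arm can. A call is refused whole if a number of a shift passes 0.0625 or a number of a turn 0.188, either way. A call with a gripper value outside its range is refused whole. The fingers move at their own pace and stop on an object; "grip_force" is the grip in N (left out, the last holds). Time passes only in rows, so rows that do not move let the fingers close. It gives the time, the measured TCP pose, the force, the opening and the grip force at its end, in the units of the state.
- read_state(): the state, without advancing time (a new reading comes with each control period).
- read_camera(name): name is "side" or "top"; returns the picture (420x560x3 uint8, red, green, blue); there is no depth.
- camera_model(name): a dict with "camera_matrix" (3x3 intrinsics, pixels), "k1" (the pictures are not rectified: a ray, as slopes to the right and down, at radius r is drawn at 1 + k1 r^2 times it, then the intrinsics apply), "view" (4x4, takes a point from world to camera coordinates). Camera axes: x right, y up, looking along -z (the intrinsics and any distortion apply to the point x, -y, -z); pixel columns grow to the right and rows downward; lengths in m; the calibration is good to about 2 mm. A picture is of the moment at which its call begins. camera_model takes no time and is no camera call.
- close_job(): hands the job in; it is judged then, once.
The state is a dict: "t": time; "q": joint angles; "dq": joint speeds; "joint_torque": joint torques, N m; "tool_pos": TCP position; "orientation": TCP orientation; "force": force on the tool from outside, world axes, zero at the start; "wrist_torque": the same for the moment, N m; "opening": finger opening in m; "gripper_force": force on a finger pad.
Only numpy, scipy, OpenCV 4.12 (cv2) and the standard library are available. Lean on these libraries where they do the work, as an engineer would, in place of code of your own. Each camera call takes 0.05 s, during which the arm holds its last target. There are 200 camera calls.

## Working session

There is one attempt and no reset: what is moved stays moved. The work goes in short steps, Python scripts to look and compute and a tool call to move; the robot and the scene stay as the last step left them, time stands still between calls to the robot, and variables do not carry over. Pictures are saved under pics/ and viewed, at most 10 in all, crops included, and the job is handed in when it is done.

Besides the shell and the picture viewer there is one more tool, called after "Request:" as a command line: name --argument value ..., lists and objects as JSON in quotes. carry_out: Moves the arm, as the interface text tells. Its arguments: {"type":"object","properties":{"moves":{"type":"array","items":{"type":"object","properties":{"jaw":{"type":"number"},"dx":{"type":"number"},"dy":{"type":"number"},"dz":{"type":"number"},"yaw":{"type":"number"}}}},"grip_force":{"type":"number"}},"required":["moves"]}

```bash
mkdir -p pics
python3 - <<'E'
from plant import *
import cv2
for n in("top","side"):
    cv2.imwrite(f"pics/{n}0.png",read_camera(n)[:,:,::-1]); m=camera_model(n); print(n,m)
print(read_state())
E
```

```text
top {'camera_matrix': array([[439.73991748,   0.        , 276.90985624],
       [  0.        , 439.73991748, 214.75156508],
       [  0.        ,   0.        ,   1.        ]]), 'k1': -0.021677859730022307, 'view': array([[-0.00979053, -0.99925545, -0.03731869,  0.1017175 ],
       [ 0.995235  , -0.01335828,  0.09658597, -0.55780437],
       [-0.09701257, -0.03619524,  0.99462479, -1.02476945],
       [ 0.        ,  0.        ,  0.        ,  1.        ]])}
side {'camera_matrix': array([[411.57802885,   0.        , 280.80871447],
       [  0.        , 411.57802885, 205.16142776],
       [  0.        ,   0.        ,   1.        ]]), 'k1': 0.01869292826968513, 'view': array([[-0.9459961 , -0.32372429,  0.0171455 ,  0.54962441],
       [ 0.21228746, -0.57864551,  0.78746645, -0.15163789],
       [-0.24500085,  0.74857996,  0.616119  , -0.85304739],
       [ 0.        ,  0.        ,  0.        ,  1.        ]])}
{'t': 0.1, 'q': array([ 1.17259740e+00,  1.31092593e-01,  1.48915303e+00,  1.20589078e-05,
        1.52300613e+00, -8.54194159e-02]), 'dq': array([-0.0001345 ,  0.0009287 , -0.00414452, -0.00024914, -0.00060311,
        0.00103909]), 'joint_torque': array([ 1.18931621e-03, -5.61337423e+01, -4.93101203e+01,  7.70216435e-02,
        2.90747843e-02, -8.08016352e-05]), 'tool_pos': array([0.1844101 , 0.57042304, 0.21769773]), 'orientation': array([-4.89249668e-01, -3.10284760e+00,  2.52542708e-03]), 'force': array([ 0.02685667, -0.08464432,  0.70648363]), 'wrist_torque': array([ 0.05083572, -0.01529617, -0.00768531]), 'gripper_force': 0.0, 'opening': 0.09308214557162985}
```

View pics/top0.png

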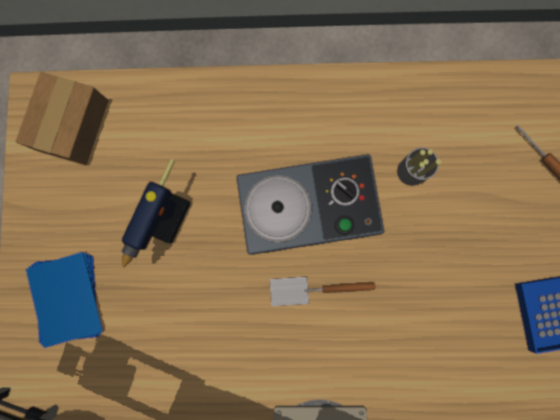

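View pics/side0.png

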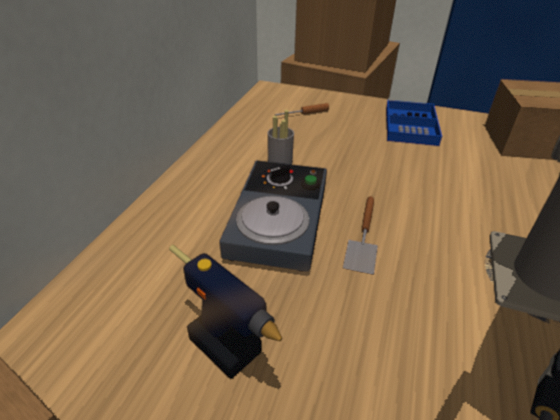

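The top view shows the knob at about (345,191), the green button at (345,225) and the lid handle at (277,207). In the side view they are at about (280,177), (311,181) and (273,208). Next I'll zoom in and triangulate.

```bash
cat > h.py <<'E'
import numpy as np, cv2
from plant import *
def ray(n,uv):
    m=camera_model(n);K=m["camera_matrix"];k=m["k1"];V=m["view"]
    d=np.array([(uv[0]-K[0,2])/K[0,0],(uv[1]-K[1,2])/K[1,1]]);p=d.copy()
    for _ in range(20): p=d/(1+k*(p@p))
    R=V[:3,:3];v=R.T@np.array([p[0],-p[1],-1]);return -R.T@V[:3,3],v/np.linalg.norm(v)
def plane(n,uv,z):
    c,v=ray(n,uv);return c+v*(z-c[2])/v[2]
def tri(a,b):
    c1,v1=ray("top",a);c2,v2=ray("side",b)
    s=np.linalg.lstsq(np.c_[v1,-v2],c2-c1,rcond=None)[0]
    p,q=c1+s[0]*v1,c2+s[1]*v2;return (p+q)/2,np.linalg.norm(p-q)
def blobs(img,lo,hi,box,amin=8):
    x0,y0,x1,y1=box;h=cv2.cvtColor(img,cv2.COLOR_RGB2HSV)[y0:y1,x0:x1]
    n,l,s,c=cv2.connectedComponentsWithStats(cv2.inRange(h,lo,hi))
    return [(c[i]+[x0,y0],s[i,4]) for i in range(1,n) if s[i,4]>=amin]
E
python3 - <<'E'
from h import *
T=cv2.imread("pics/top0.png")[:,:,::-1];S=cv2.imread("pics/side0.png")[:,:,::-1]
g=[max(blobs(i,(45,90,40),(85,255,255),b),key=lambda x:x[1]) for i,b in((T,(310,150,390,250)),(S,(250,150,335,200)))]
print(g,tri(g[0][0],g[1][0]))
k=[max(blobs(i,(0,0,0),(180,255,45),b),key=lambda x:x[1]) for i,b in((T,(260,190,295,225)),(S,(260,197,285,217)))]
print(k,tri(k[0][0],k[1][0]))
a=cv2.resize(T[145:255,310:390],None,fx=5,fy=5,interpolation=2)
b=cv2.resize(S[150:205,250:335],None,fx=4.5,fy=5,interpolation=2)
c=np.zeros((550,400+b.shape[1],3),np.uint8);c[:,:400]=a;c[:b.shape[0],400:]=b
cv2.imwrite("pics/crop.png",c[:,:,::-1])
# station quad
m=cv2.inRange(cv2.cvtColor(T,cv2.COLOR_RGB2HSV),(0,0,0),(180,255,255))
h=cv2.cvtColor(T,cv2.COLOR_RGB2HSV);w=np.zeros(h.shape[:2],np.uint8)
w[145:262,230:392]=255-cv2.inRange(h,(5,90,60),(28,255,255))[145:262,230:392]
w=cv2.morphologyEx(w,cv2.MORPH_OPEN,np.ones((9,9)))
cs=max(cv2.findContours(w,0,2)[0],key=cv2.contourArea);r=cv2.minAreaRect(cs);print(r)
for p in cv2.boxPoints(r):print(p,plane("top",p,.066).round(4))
E
```

```text
[(array([344.82089552, 224.23880597]), np.int32(134)), (array([310.24, 179.34]), np.int32(100))] (array([ 0.52965583, -0.05981809,  0.08364056]), np.float64(0.0008332317725053534))
[(array([277.25333333, 206.48      ]), np.int32(75)), (array([272.46666667, 207.07777778]), np.int32(90))] (array([0.57022065, 0.09159706, 0.10110541]), np.float64(0.0005099011312251938))
((309.52606201171875, 203.9356689453125), (81.57177734375, 138.5399169921875), 81.09828186035156)
[234.77925 174.35988] [0.6517 0.1917 0.066 ]
[371.65045 152.9222 ] [ 0.697  -0.1282  0.066 ]
[384.2729  233.51146] [ 0.509  -0.1511  0.066 ]
[247.40167 254.94914] [0.4635 0.1626 0.066 ]
```

View pics/crop.png

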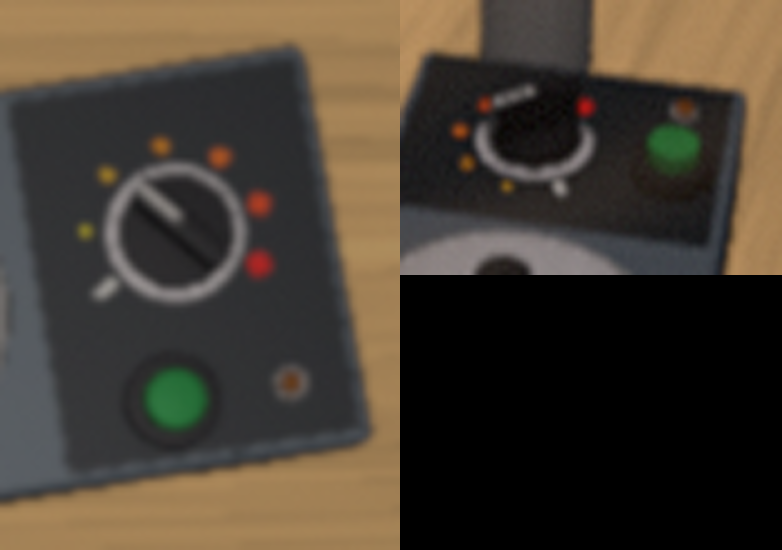

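The crop shows the pointer end at (140,182), which lines up with the second dot at (107,175), so the selector is at step 2 and needs three clicks. Now I'll fit the station pose from the dots and the button.

Run:
```python
from h import *
T=cv2.imread("pics/top0.png")[:,:,::-1]
px=np.array([[85,231],[107,175],[161,147],[220,157],[260,204],[260,264]])/5+[310,145]-.4
W=[plane("top",p,.066)[:2] for p in px]+[plane("top",(344.8,224.2),.088)[:2]]
a=np.radians(120-40*np.arange(1,7))
L=np.r_[np.c_[15+41*np.cos(a),-85+41*np.sin(a)]/1000,[[-.062,-.070]]]
W=np.array(W);cl,cw=L.mean(0),W.mean(0);U,_,Vt=np.linalg.svd((L-cl).T@(W-cw));R=(U@Vt).T
t=cw-R@cl;print("yaw",np.degrees(np.arctan2(R[1,0],R[0,0])),"t",t,"res mm",np.abs((L@R.T+t-W)*1000).max())
print("knob",R@[.015,-.085]+t,"btn",R@[-.062,-.07]+t)
k=R@[.015,-.085]+t
p=plane("top",np.array([142,185])/5+[310,145]-.4,.0965)[:2];d=p-k;print("ptr",p,np.degrees(np.arctan2(d[1],d[0])),np.hypot(*d))
print("tin top",plane("top",(422,160),.155),"base", plane("top",(411,178),0.0), "gun",plane("top",(150,195),.16),"noz",plane("top",(127,258),.13))
```

```text
yaw 8.122004123018282 t [0.58127213 0.01871962] res mm 0.5900374494766312
knob [ 0.60813059 -0.06330856] btn [ 0.52978372 -0.05933769]
ptr [ 0.62536881 -0.04534529] 46.179954958224585 0.024896495052781013
tin top [ 0.65875989 -0.21725219  0.155     ] base [ 0.64814709 -0.23458858  0.        ] gun [0.59211902 0.36089098 0.16      ] noz [0.4588364  0.41919942 0.13      ]
```

Request:
carry_out --moves '[{"jaw":0,"dz":-0.05},{"jaw":0,"dz":-0.05},{"jaw":0,"dz":-0.02}]'

```text
invalid input at $.moves[0]: expected keys jaw, dx, dy, dz, yaw
```

Request:
carry_out --moves '[{"jaw":0,"dx":0,"dy":0,"dz":-0.05,"yaw":0},{"jaw":0,"dx":0,"dy":0,"dz":-0.05,"yaw":0},{"jaw":0,"dx":-0.038,"dy":-0.029,"dz":-0.01,"yaw":0},{"jaw":0,"dx":-0.038,"dy":-0.029,"dz":0,"yaw":0},{"jaw":0,"dx":-0.038,"dy":-0.029,"dz":0,"yaw":0},{"jaw":0,"dx":-0.038,"dy":-0.029,"dz":0,"yaw":0},{"jaw":0,"dx":-0.038,"dy":-0.029,"dz":0,"yaw":0},{"jaw":0,"dx":-0.038,"dy":-0.029,"dz":0,"yaw":0}]'

```text
t: 1.1
tool_pos: [0.3485, 0.3337, 0.3283]
orientation: [-0.489, -3.103, 0.001]
force: [0.5, 0.5, 0.1]
opening: 0.0174
gripper_force: 0.0
```

Request:
carry_out --moves '[{"jaw":0,"dx":-0.038,"dy":-0.029,"dz":0,"yaw":0},{"jaw":0,"dx":-0.038,"dy":-0.029,"dz":0,"yaw":0},{"jaw":0,"dx":-0.038,"dy":-0.029,"dz":0,"yaw":0},{"jaw":0,"dx":-0.038,"dy":-0.029,"dz":0,"yaw":0},{"jaw":0,"dx":-0.038,"dy":-0.029,"dz":0,"yaw":0},{"jaw":0,"dx":-0.038,"dy":-0.029,"dz":0,"yaw":0},{"jaw":0,"dx":-0.038,"dy":-0.029,"dz":0,"yaw":0},{"jaw":0,"dx":0,"dy":0,"dz":0,"yaw":0}]'

```text
t: 2.1
tool_pos: [0.5394, 0.0574, 0.3274]
orientation: [-0.495, -3.101, 0.002]
force: [-0.6, 1.3, -0.4]
opening: 0.0004
gripper_force: 0.0
```

Request:
carry_out --moves '[{"jaw":0,"dx":0,"dy":0,"dz":0,"yaw":-0.17},{"jaw":0,"dx":0,"dy":0,"dz":0,"yaw":-0.17},{"jaw":0,"dx":0,"dy":0,"dz":0,"yaw":-0.17},{"jaw":0,"dx":0,"dy":0,"dz":0,"yaw":-0.17},{"jaw":0,"dx":0,"dy":0,"dz":0,"yaw":-0.17},{"jaw":0,"dx":0,"dy":0,"dz":0,"yaw":-0.16},{"jaw":0,"dx":0,"dy":0,"dz":0,"yaw":0}]'

```text
t: 2.98
tool_pos: [0.5382, 0.061, 0.3285]
orientation: [1.073, -2.952, -0.001]
force: [0.8, -0.2, -0.5]
opening: 0.0002
gripper_force: 0.0
```

```bash
cat > st.py <<'E'
from h import *
from scipy.spatial.transform import Rotation as Ro
K=np.array([.6081,-.0633])
s=read_state();R=Ro.from_rotvec(s["orientation"]).as_matrix();p=s["tool_pos"];d=p[:2]-K
print("t",s["t"],"p",p.round(4),"F",s["force"].round(2),"op",round(s["opening"],4),"j6",s["q"][5].round(2))
print("ang x,y",[np.degrees(np.arctan2(R[1,i],R[0,i])).round(1) for i in(0,1)],"z",R[:,2].round(3))
print("rel knob in tool x,y mm",(R[:2,:2].T@d*1000).round(1))
E
cat > look.py <<'E'
import sys
from h import *
cs=[]
for n,(x0,y0,x1,y1) in (("top",(280,130,420,260)),("side",(230,100,350,211))):
    i=read_camera(n);cs.append(cv2.resize(i[y0:y1,x0:x1],(390,362),interpolation=2))
cv2.imwrite(f"pics/{sys.argv[1]}.png",np.hstack(cs)[:,:,::-1])
E
python3 st.py; python3 look.py a
```

```text
t 2.975 p [0.5382 0.061  0.3285] F [ 0.81 -0.21 -0.54] op 0.0002 j6 -2.25
ang x,y [np.float64(-140.1), np.float64(129.9)] z [-0.  0. -1.]
rel knob in tool x,y mm [-26.2 140.2]
```

View pics/a.png

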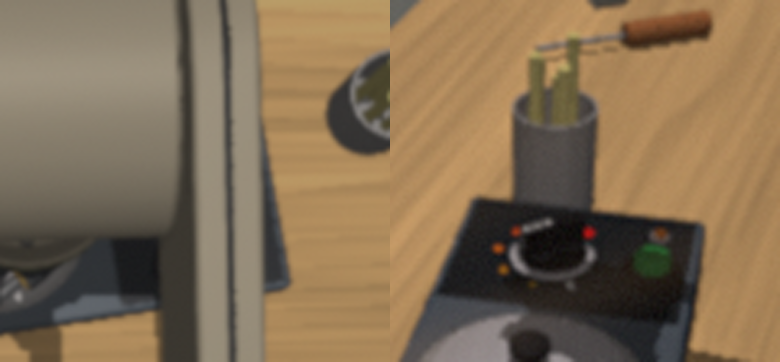

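The side view shows the knob with its pointer at (537,225), still at step 2, and the tin behind it is clear. Moving in above the start point and descending.

Request:
carry_out --moves '[{"jaw":0,"dx":0.005,"dy":-0.05,"dz":0,"yaw":0},{"jaw":0,"dx":0.005,"dy":-0.046,"dz":0,"yaw":0},{"jaw":0,"dx":0,"dy":0,"dz":0.05,"yaw":0},{"jaw":0,"dx":0,"dy":0,"dz":0.05,"yaw":0},{"jaw":0,"dx":0,"dy":0,"dz":0.05,"yaw":0},{"jaw":0,"dx":0,"dy":0,"dz":0.05,"yaw":0},{"jaw":0,"dx":0,"dy":0,"dz":0.02,"yaw":0},{"jaw":0,"dx":0,"dy":0,"dz":0,"yaw":0}]'

```text
t: 4.08
tool_pos: [0.5917, -0.0196, 0.1077]
orientation: [1.071, -2.951, -0.002]
force: [0.8, 0.1, 0.9]
opening: 0.0007
gripper_force: 0.0
```

```bash
python3 st.py; python3 look.py b
```

```text
t 4.075 p [ 0.5917 -0.0196  0.1077] F [0.85 0.14 0.89] op 0.0007 j6 -2.39
ang x,y [np.float64(-140.1), np.float64(129.9)] z [-0.003  0.    -1.   ]
rel knob in tool x,y mm [-15.4  44. ]
```

View pics/b.png

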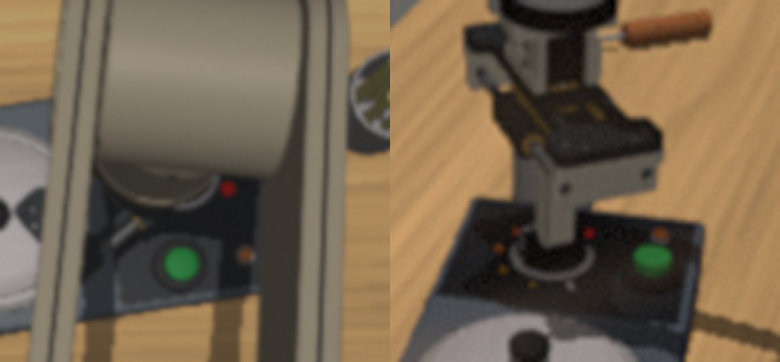

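The side view shows the shut fingertips at about (560,240), just over the lid side of the knob, with the pointer and dots around them. Going down and feeling for the bar.

Request:
carry_out --moves '[{"jaw":0,"dx":-0.002,"dy":0,"dz":0.012,"yaw":0},{"jaw":0,"dx":0,"dy":0,"dz":0.0115,"yaw":0},{"jaw":0,"dx":0,"dy":-0.006,"dz":0,"yaw":0},{"jaw":0,"dx":0,"dy":-0.004,"dz":0,"yaw":0},{"jaw":0,"dx":0,"dy":-0.003,"dz":0,"yaw":0},{"jaw":0,"dx":0,"dy":0,"dz":0,"yaw":0}]'

```text
t: 4.92
tool_pos: [0.6029, -0.0288, 0.0855]
orientation: [-1.072, 2.952, -0.0]
force: [0.5, -0.1, 0.5]
opening: 0.0005
gripper_force: 0.0
```

```bash
python3 st.py
```

```text
t 4.925 p [ 0.6029 -0.0288  0.0855] F [ 0.53 -0.09  0.49] op 0.0005 j6 -2.4
ang x,y [np.float64(-140.1), np.float64(129.9)] z [ 0.001 -0.    -1.   ]
rel knob in tool x,y mm [-18.1  29.8]
```

Request:
carry_out --moves '[{"jaw":0,"dx":0,"dy":-0.003,"dz":0,"yaw":0},{"jaw":0,"dx":0,"dy":-0.003,"dz":0,"yaw":0},{"jaw":0,"dx":0,"dy":0,"dz":0,"yaw":0}]'

```text
t: 5.3
tool_pos: [0.6064, -0.0331, 0.0852]
orientation: [-1.073, 2.953, 0.0]
force: [-0.6, 0.0, -0.0]
opening: 0.0007
gripper_force: 0.2
```

Request:
carry_out --moves '[{"jaw":0,"dx":0,"dy":-0.003,"dz":0,"yaw":0},{"jaw":0,"dx":0,"dy":0,"dz":0,"yaw":0}]'

```text
t: 5.55
tool_pos: [0.6084, -0.0347, 0.0851]
orientation: [-1.073, 2.952, 0.001]
force: [0.1, 4.3, 0.3]
opening: 0.0005
gripper_force: 1.9
```

```bash
python3 st.py
```

```text
t 5.55 p [ 0.6084 -0.0347  0.0851] F [0.09 4.33 0.31] op 0.0005 j6 -2.41
ang x,y [np.float64(-140.0), np.float64(130.0)] z [ 0.     0.001 -1.   ]
rel knob in tool x,y mm [-18.6  21.7]
```

Contact at 4.3 N. I'll follow the arc about the knob axis at 0.1 rad per row.

Request:
carry_out --moves '[{"jaw":0,"dx":-0.0021,"dy":-0.002,"dz":0,"yaw":0.1},{"jaw":0,"dx":-0.0021,"dy":-0.002,"dz":0,"yaw":0.1},{"jaw":0,"dx":-0.0021,"dy":-0.002,"dz":0,"yaw":0.1}]'

```text
t: 5.92
tool_pos: [0.617, -0.037, 0.0852]
orientation: [-0.615, 3.081, -0.001]
force: [-0.3, 0.0, 0.5]
opening: 0.0004
gripper_force: 0.0
```

```bash
python3 st.py
```

```text
t 5.925 p [ 0.617  -0.037   0.0852] F [-0.32  0.02  0.49] op 0.0004 j6 -2.11
ang x,y [np.float64(-157.4), np.float64(112.6)] z [ 0. -0. -1.]
rel knob in tool x,y mm [-18.4  20.9]
```

Request:
carry_out --moves '[{"jaw":0,"dx":-0.0021,"dy":-0.0018,"dz":0,"yaw":0.1},{"jaw":0,"dx":-0.0021,"dy":-0.0018,"dz":0,"yaw":0.1},{"jaw":0,"dx":-0.0021,"dy":-0.0018,"dz":0,"yaw":0.1}]'

```text
t: 6.3
tool_pos: [0.6243, -0.0402, 0.085]
orientation: [0.147, -3.138, -0.0]
force: [-2.3, 2.7, 1.4]
opening: 0.0005
gripper_force: 1.8
```

Request:
carry_out --moves '[{"jaw":0,"dx":-0.0021,"dy":-0.0018,"dz":0,"yaw":0.1},{"jaw":0,"dx":-0.0021,"dy":-0.0018,"dz":0,"yaw":0.1}]'

```text
t: 6.55
tool_pos: [0.6285, -0.0433, 0.085]
orientation: [-0.166, -3.136, -0.0]
force: [-2.0, 1.3, 0.8]
opening: 0.0006
gripper_force: 1.0
```

```bash
python3 st.py
```

```text
t 6.55 p [ 0.6285 -0.0433  0.085 ] F [-2.02  1.34  0.78] op 0.0006 j6 -1.62
ang x,y [np.float64(173.9), np.float64(83.9)] z [-0.001  0.    -1.   ]
rel knob in tool x,y mm [-18.2  22. ]
```

Request:
carry_out --moves '[{"jaw":0,"dx":-0.0021,"dy":-0.002,"dz":0,"yaw":0.1},{"jaw":0,"dx":-0.0021,"dy":-0.002,"dz":0,"yaw":0.1},{"jaw":0,"dx":-0.0021,"dy":-0.002,"dz":0,"yaw":0.1},{"jaw":0,"dx":-0.0021,"dy":-0.002,"dz":0,"yaw":0.1}]'

```text
t: 7.05
tool_pos: [0.6349, -0.0538, 0.0851]
orientation: [0.787, 3.041, -0.001]
force: [0.6, -0.7, 0.2]
opening: 0.0005
gripper_force: 0.0
```

Request:
carry_out --moves '[{"jaw":0,"dx":-0.0021,"dy":-0.002,"dz":0,"yaw":0.1},{"jaw":0,"dx":-0.0021,"dy":-0.002,"dz":0,"yaw":0.1}]'

```text
t: 7.3
tool_pos: [0.6366, -0.0584, 0.0851]
orientation: [1.086, 2.948, 0.002]
force: [1.3, 3.1, -0.1]
opening: 0.0003
gripper_force: 1.8
```

```bash
python3 st.py; python3 look.py c
```

```text
t 7.3 p [ 0.6366 -0.0584  0.0851] F [ 1.32  3.15 -0.1 ] op 0.0003 j6 -1.04
ang x,y [np.float64(139.6), np.float64(49.6)] z [ 0.001  0.001 -1.   ]
rel knob in tool x,y mm [-18.5  22.2]
```

View pics/c.png

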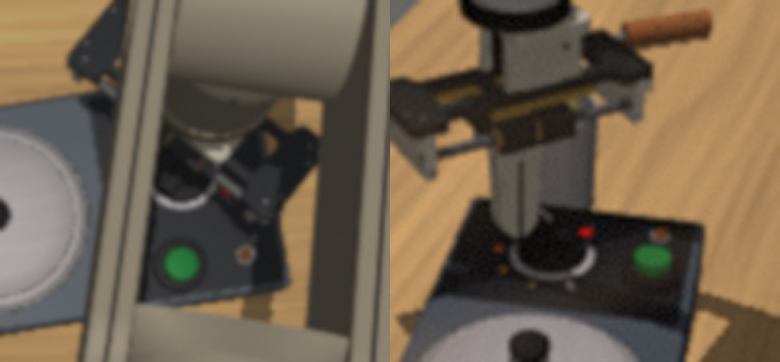

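Force dropped and then came back, so the knob has clicked on to step 4. In the side view the finger is at (515,230) behind the bar. Pushing the last click.

Request:
carry_out --moves '[{"jaw":0,"dx":-0.0021,"dy":-0.002,"dz":0,"yaw":0.1},{"jaw":0,"dx":-0.0021,"dy":-0.002,"dz":0,"yaw":0.1},{"jaw":0,"dx":-0.0021,"dy":-0.002,"dz":0,"yaw":0.1},{"jaw":0,"dx":-0.0021,"dy":-0.002,"dz":0,"yaw":0.1}]'

```text
t: 7.9
tool_pos: [0.6358, -0.071, 0.0851]
orientation: [1.646, 2.675, -0.001]
force: [-0.6, -0.2, 0.3]
opening: 0.0004
gripper_force: 0.0
```

Request:
carry_out --moves '[{"jaw":0,"dx":-0.001,"dy":-0.001,"dz":0,"yaw":0.05},{"jaw":0,"dx":0,"dy":0,"dz":0,"yaw":0}]'

```text
t: 8.15
tool_pos: [0.6353, -0.0723, 0.0851]
orientation: [1.709, 2.636, -0.001]
force: [-0.2, 0.1, -0.3]
opening: 0.0002
gripper_force: 0.0
```

```bash
python3 st.py
```

```text
t 8.15 p [ 0.6353 -0.0723  0.0851] F [-0.16  0.14 -0.32] op 0.0002 j6 -0.61
ang x,y [np.float64(114.1), np.float64(24.1)] z [-0.    -0.001 -1.   ]
rel knob in tool x,y mm [-19.3  21.2]
```

Force is back to zero after the third snap. Backing off, rising, and checking on the way to a point above the button.

Request:
carry_out --moves '[{"jaw":0,"dx":0,"dy":0.01,"dz":0,"yaw":0},{"jaw":0,"dx":0,"dy":0,"dz":-0.04,"yaw":0},{"jaw":0,"dx":0,"dy":0,"dz":-0.04,"yaw":0},{"jaw":0,"dx":0.027,"dy":-0.05,"dz":-0.01,"yaw":0},{"jaw":0,"dx":0.028,"dy":-0.051,"dz":0,"yaw":0},{"jaw":0,"dx":0,"dy":0,"dz":0,"yaw":0}]'

```text
t: 8.9
tool_pos: [0.5255, -0.0574, 0.1733]
orientation: [-1.708, -2.632, 0.003]
force: [0.6, -0.7, -0.7]
opening: 0.0007
gripper_force: 0.0
```

```bash
python3 st.py; python3 look.py d
```

```text
t 8.9 p [ 0.5255 -0.0574  0.1733] F [ 0.61 -0.66 -0.66] op 0.0007 j6 -0.63
ang x,y [np.float64(114.1), np.float64(24.1)] z [-0.004  0.001 -1.   ]
rel knob in tool x,y mm [ 39.1 -73. ]
```

View pics/d.png

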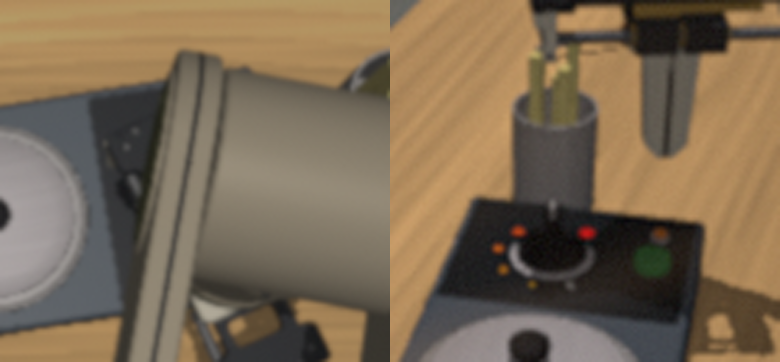

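The side view shows the white pointer line running from about (553,219) up to (553,203), away from the camera. I'll check that against the projected step directions.

Run:
```python
from h import *
m=camera_model("side");K=m["camera_matrix"];V=m["view"]
def pr(p):
    c=V[:3,:3]@p+V[:3,3];q=np.array([c[0],-c[1]])/-c[2];q*=1+m["k1"]*(q@q);u=K[:2,:2]@q+K[:2,2]
    return np.round([(u[0]-230)*390/120+390,(u[1]-100)*362/111])
k=np.array([.6081,-.0633,.0965]);print("c",pr(k))
for n in (4,4.5,5,5.5,6):
    a=np.radians(128.1-40*n);print(n,pr(k+.026*np.array([np.cos(a),np.sin(a),0])))
```

```text
c [550. 221.]
4 [529. 206.]
4.5 [539. 203.]
5 [551. 202.]
5.5 [563. 203.]
6 [573. 207.]
```

Step 5 is confirmed: the predicted pointer tip is (551,202). Pressing the button.

Request:
carry_out --moves '[{"jaw":0,"dx":-0.0035,"dy":0.003,"dz":0.035,"yaw":0},{"jaw":0,"dx":0,"dy":0,"dz":0.035,"yaw":0},{"jaw":0,"dx":0,"dy":0,"dz":0.01,"yaw":0},{"jaw":0,"dx":0,"dy":0,"dz":0.005,"yaw":0},{"jaw":0,"dx":0,"dy":0,"dz":0.003,"yaw":0},{"jaw":0,"dx":0,"dy":0,"dz":0.002,"yaw":0},{"jaw":0,"dx":0,"dy":0,"dz":0,"yaw":0}]'

```text
t: 9.88
tool_pos: [0.5352, -0.0606, 0.0864]
orientation: [1.711, 2.632, 0.002]
force: [1.8, 0.3, 3.3]
opening: 0.0003
gripper_force: 1.2
```

```bash
python3 st.py
```

```text
t 9.875 p [ 0.5352 -0.0606  0.0864] F [1.83 0.33 3.27] op 0.0003 j6 -0.63
ang x,y [np.float64(114.0), np.float64(24.0)] z [ 0.003 -0.    -1.   ]
rel knob in tool x,y mm [ 32.  -65.5]
```

Request:
carry_out --moves '[{"jaw":0,"dx":0,"dy":-0.001,"dz":0.002,"yaw":0},{"jaw":0,"dx":0,"dy":0,"dz":0.002,"yaw":0},{"jaw":0,"dx":0,"dy":0,"dz":0.002,"yaw":0},{"jaw":0,"dx":0,"dy":0,"dz":0,"yaw":0}]'

```text
t: 10.38
tool_pos: [0.5343, -0.061, 0.0819]
orientation: [1.711, 2.632, 0.001]
force: [-5.5, 1.7, 22.4]
opening: 0.0005
gripper_force: 11.2
```

The force has risen to 22 N, so the button is on its stop. Releasing it and retreating.

Request:
carry_out --moves '[{"jaw":0,"dx":0,"dy":0,"dz":-0.01,"yaw":0},{"jaw":0,"dx":0,"dy":0,"dz":-0.05,"yaw":0},{"jaw":0,"dx":0,"dy":0,"dz":-0.05,"yaw":0},{"jaw":0,"dx":0,"dy":0,"dz":-0.04,"yaw":0},{"jaw":0,"dx":0,"dy":0,"dz":0,"yaw":0},{"jaw":0,"dx":0,"dy":0,"dz":0,"yaw":0}]'

```text
t: 11.12
tool_pos: [0.5323, -0.0607, 0.2278]
orientation: [-1.711, -2.632, 0.001]
force: [-0.1, -0.3, -0.6]
opening: 0.0004
gripper_force: 0.0
```

```bash
python3 st.py; python3 look.py e
```

```text
t 11.125 p [ 0.5323 -0.0607  0.2278] F [-0.09 -0.3  -0.62] op 0.0004 j6 -0.63
ang x,y [np.float64(113.9), np.float64(23.9)] z [-0.002  0.    -1.   ]
rel knob in tool x,y mm [ 33.1 -68.2]
```

View pics/e.png

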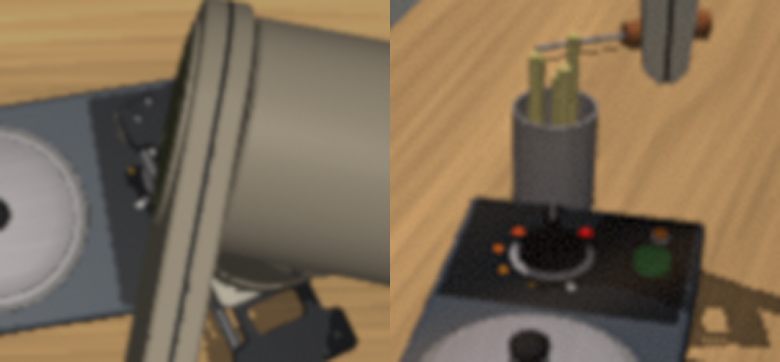

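The pointer is still at step 5, near (553,210), the green button is up at (652,262), and the tin hasn't moved. Handing in.

```bash
python3 -c "from plant import *;print(close_job())"
```

```text
the job is handed in; nothing more can be done
None
```

The heat selector was pushed from step two to step five with a fingertip, the start button was then pressed down to its stop and let up again, nothing loose was touched as far as the force readings and pictures show, and the job is handed in (no verdict came back).

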